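Stir a jar of glaze on the press-to-run mixer

TASK

Take the wide-capped glaze jar out of the sloping rack, stand it upright on the round plaster bat and let go of it. Then take it again from above by its cap, press it upright onto the mixer's sprung pad until the pad is fully down, and keep it fully down for a second without forcing it or letting go of it there. Finally stand the jar back upright on the bat and leave it there, without disturbing the other bottle, the mug or the bowl.

Things in the scene. Friction and masses are not known exactly. Their poses are not given: they have to be found in the camera images.
- jar: Closed white glaze jar, paper label, grey ribbed screw cap as wide as the jar itself, 120 mm tall, 56 mm in diameter; body 0-88 mm, neck 48 mm wide, cap 96-120 mm; 0.3 kg. Origin at the centre of its underside, z along its axis to the cap. Starts lying in one of the rack's two bays, cap end raised 40 degrees above level; grip the body there, as cheeks flank the cap.
- bottle: Bystander in the other bay of the rack: narrow-necked bottle of the same white and grey plastic, same 56 mm diameter and 120 mm length, but body only 72 mm long, then a shoulder and a slim cap 27 mm in diameter. Origin at the centre of its underside, z towards its cap. Leave it in its bay.
- rack: Fixed plywood rack, 230 mm wide (y), 130 mm deep, 125 mm high. Its board slopes up at 40 degrees towards +x; bays at y = -55 and +55 mm. Origin at the centre of its underside. A stop 18 mm high at the jar's foot; rails 12 mm high beside its first 26 mm; cheeks 34 mm high beside the cap with 3 mm to spare; the middle of the body is free.
- bat: Fixed round plaster disc, 170 mm in diameter, 16 mm thick, its flat top 16 mm above the table. Origin at the centre of its underside.
- mixer: Fixed touch mixer: grey housing 150 mm (x) by 130 mm (y), 56 mm high, with a round grey splash guard on top, 94 mm inside and 102 mm outside diameter, its rim 114 mm above the table. Origin at the centre of the underside; the guard and the pad are centred on it.
- pad_rest (a point): Centre of the top of the pad when it is up, 75 mm above the mixer's underside (fixed to the housing: it does not go down with the pad), 39 mm below the guard's rim. The pad is a black rubber disc, 72 mm in diameter.
- pad (a joint): Travel of the mixer's sprung pad, m: 0 up, 0.010 fully down on its hard stop. It takes about 8 N to start and 18 N to go fully down; it springs back.
- mug: Bystander: terracotta mug, 80 mm wide, 90 mm tall, standing beyond the work. Origin at the centre of its underside.
- bowl: Bystander: white bowl, 120 mm wide, 55 mm tall. Origin at the centre of its underside.
There are look-alikes about, which are no part of the job. There is more than one size of the bat; the job needs the larger.

How it is judged:
On the way, in this order (a step that is already met when the one before it is completed fails the run):
1. the jar stands upright on the bat, let go (angle between jar's own z axis and vertical below 0.09 rad and horizontal distance between jar and bat below 0.06 m and z of jar in the frame of bat between 0.011 and 0.021 m and contact force between the fingers and jar below 0.1 N and linear speed of jar below 0.02 m/s), for 0.3 s.
2. held by its cap, the jar presses the pad fully down, upright, for a second (value of joint pad above 0.0088 m and contact force between jar and mixer above 8 N and angle between jar's own z axis and vertical below 0.12 rad and horizontal distance between jar and pad_rest below 0.018 m and z of the grasp point in the frame of jar above 0.085 m and contact force between the fingers and jar above 1 N), for 0.8 s.
At the end, for the whole second after the job is handed in: The jar stands upright (within 5 degrees) on the bat, its axis within 60 mm of the bat's centre and its foot on the bat's top (within 5 mm), at rest and not touched by the fingers (all of step 1).
It fails at once if the other bottle in the rack is shifted by more than 30 mm (distance of bottle from where it was at the start of the episode above 0.03 m).
It fails at once if the mug or the bowl is shifted by more than 30 mm (distance of any of mug, bowl from where it was at the start of the episode above 0.03 m).
It fails at once if the jar is forced onto the mixer with more than 50 N (contact force between jar and mixer above 50 N).
It fails at once if the jar is let go on the mixer (contact force between jar and mixer above 1 N and contact force between the fingers and jar below 0.1 N).
It also fails if it takes over 72 s, if anything falls off the work surface, if the arm or the gripper's body presses on something with over 40 N, if the wrist force passes 120 N, or if a joint passes its speed limit or range.

ROBOT

A 6-joint arm with a two-finger parallel gripper is mounted at the origin on the work surface. World frame = base frame: x ahead of the robot, y to its left, z up, the work surface at z = 0. Lengths are in m, angles in rad, forces in N, time in s.
With the tool pointing down it reaches from about 0.25 to 0.725 m from the base axis. Payload 4 kg.
Tool frame: the origin (TCP) lies midway between the tips of the shut fingers; the grasp point (between the pads) lies 19 mm behind it; z points along the fingers, y is the line along which they close (so a half turn about z gives the same grasp; the last joint's range is limited). The gripper opens to 85 mm and grips with 20 to 120 N. Pads are 22 mm wide; open, the fingers measure 114 mm over their backs; the gripper's body (76 mm by 85 mm) begins 54 mm behind the grasp point. The pads swing forward as they close: fully open they stand 13 mm farther back than shut.
Start: joints at [1.147, 0.241, 0.005, 1.335, 0, 1.571], TCP at [0.206, 0.456, 0.231] pointing down, gripper open.
Joint ranges: [-2.72, 2.72], [-1.05, 1.87], [-1.09, 1.28], [-1.99, 2.15], [-1.42, 1.44], [-3.14, 3.14]. Speed limits (rad/s): [2.79, 2.79, 3.14, 3.14, 3.14, 3.14].

INTERFACE

Orientations are given as a rotation vector (axis times angle).
In Python, from rig import get_obs, camera, sign_off gives the robot as it stands. The module is installed in compiled form; this text tells all that it offers.
- The arm moves only by the shell command python3 -m jog 'ROWS' [FORCE]. ROWS is text: rows parted by semicolons, each of 7 numbers parted by spaces: the shift along the world's x, y, z normalised to -1 to 1, where 1 is 25 cm, then the turn, a rotation vector about the world's x, y, z normalised to -1 to 1, where 1 is 90 degrees, then the closure, from -1 (fully open) to 1 (shut). In form: dx dy dz ax ay az gripper; .... A call has 1 to 10 rows; each row is the pose to reach, as a shift and turn from the pose commanded when the call began; what a row does not reach only later rows make up. A row lasts 1/10 s, in which the tool goes at most 50 mm and 8.59 degrees, less where a joint would pass 70% of its speed; a pose out of reach is approached as far as the arm can. A call with a number of a shift or a turn outside -1 to 1 is refused whole. A call with a gripper value outside its range is refused whole. The fingers move at their own pace and stop on an object; FORCE is the grip in N (left out, the last holds). Time passes only in rows, so rows that repeat a pose let the fingers close. It gives the time, the measured TCP pose, the force, the opening and the grip force at its end, in the units of the state.
- get_obs(): the state, without advancing time (a new reading comes with each control period).
- camera(name): name is "scene" or "top" or "wrist"; returns a dict with "image" (400x640x3 uint8, blue, green, red), "range_z" (400x640 float32, m along the optical axis (not along the pixel's ray), 0 where there is no reading), "vertical_fov" (degrees; the focal length in pixels is half the picture's height over the tangent of half this angle, whatever the lens; pixels are square), "cx", "cy" (the principal point, pixels), "xyz" and "orientation" of the camera in the world. Camera axes: x right, y down, z forward; pixel columns grow to the right and rows downward; lengths in m; the calibration is good to about 2 mm. The wrist camera is an equidistant fisheye: a pixel r from the principal point sees the ray r / f radians off the axis. A picture is of the moment at which its call begins.
- sign_off(): hands the job in; it is judged then, once.
The state is a dict: "clock": time; "qpos": joint angles; "dq": joint speeds; "effort": joint torques, N m; "tool_pos": TCP position; "tool_rot": TCP orientation; "force": force on the tool from outside, world axes, zero at the start; "ft_torque": the same for the moment, N m; "grip_width": opening from 0.0 (shut) to 1.0 (fully open); "finger_force": force on a finger pad.
Only numpy, scipy, OpenCV 4.12 (cv2) and the standard library are available. Lean on these libraries where they do the work, as an engineer would, in place of code of your own. Each camera call takes 0.05 s, during which the arm holds its last target. There are 200 camera calls.

## Working session

There is one attempt and no reset: what is moved stays moved. The work goes in short steps, Python scripts to look and compute and a shell command to move; the robot and the scene stay as the last step left them, time stands still between calls to the robot, and variables do not carry over. Pictures are saved under pics/ and viewed, at most 10 in all, crops included, and the job is handed in when it is done.

```bash
mkdir -p pics
cat > h.py <<'E'
import numpy as np, cv2
from rig import get_obs, camera, sign_off
from scipy.spatial.transform import Rotation as R
def f_(c): return 200/np.tan(np.radians(c["vertical_fov"])/2)
def Rm(c):
    o=np.array(c["orientation"],float)
    return o if o.shape==(3,3) else R.from_rotvec(o).as_matrix()
def cloud(c):
    d=c["range_z"]; v,u=np.mgrid[0:400,0:640]; f=f_(c)
    P=np.stack([(u-c["cx"])/f*d,(v-c["cy"])/f*d,d],-1)
    return P@Rm(c).T+np.array(c["xyz"])
def ray(c,u,v):
    r=np.array([(u-c["cx"])/f_(c),(v-c["cy"])/f_(c),1.])
    return np.array(c["xyz"]),Rm(c)@r
def plane(c,u,v,z):
    o,r=ray(c,u,v); return o+r*(z-o[2])/r[2]
E
python3 - <<'E'
from h import *
import pickle
o=get_obs(); print(o)
for n in("scene","top"):
    c=camera(n); pickle.dump(c,open(n+".pkl","wb")); cv2.imwrite(f"pics/{n}0.png",c["image"]); print(n,c["xyz"],c["orientation"],c["vertical_fov"],c["cx"],c["cy"])
E
```

```text
{'clock': 0.0, 'qpos': array([1.14697021e+00, 2.41424860e-01, 3.74181920e-03, 1.33519530e+00,
       1.31376591e-05, 1.57084118e+00]), 'dq': array([ 0.00049861, -0.00129353, -0.0008429 , -0.00037229, -0.00087842,
       -0.00063888]), 'effort': array([ 1.44583595e-03, -3.72314179e+01,  2.52409387e+01,  1.67535542e-02,
        2.56825524e-04, -1.68874131e-06]), 'tool_pos': array([0.20536607, 0.45519568, 0.23041373]), 'tool_rot': array([-0.66074665, -3.07085923,  0.00319248]), 'force': array([-0.34382893, -0.02875128, -0.92919439]), 'ft_torque': array([0.03227876, 0.01575974, 0.06323798]), 'finger_force': 0.0, 'grip_width': 1.0005324243302425}
scene [1.29148195 0.15110777 1.22542086] [-1.72002558 -2.03571697  0.67482112] 46.7757946425683 319.9490328922954 192.44277805241512
top [ 0.34531304 -0.00397976  1.15270952] [-2.20934034  2.14883627 -0.10592146] 50.1365614004976 317.38510638567305 199.06016524201917
```

View pics/scene0.png

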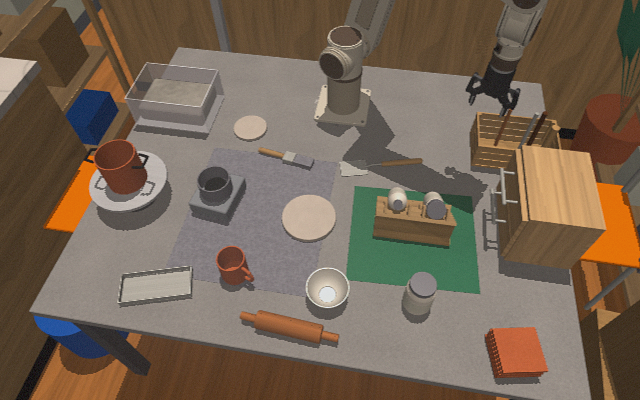

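View pics/top0.png

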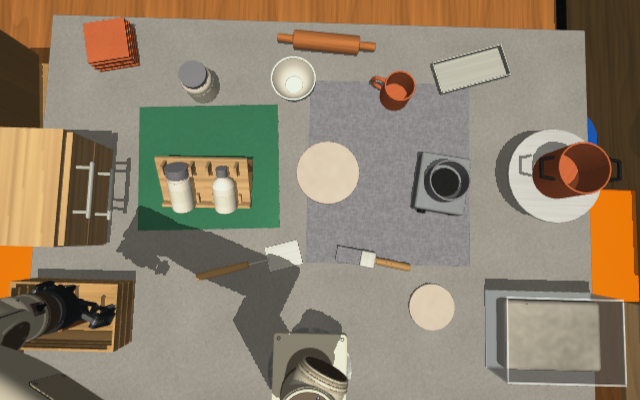

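Top view: the candidates for the jar are the wide-capped vessel in the rack's left bay (179,188), the narrow-capped bottle in the right bay (225,190), and a lone standing jar (195,80) outside the rack. I choose (179,188). For the bat, the large disc is at (328,172) and the small one at (432,307). I choose (328,172). The mixer is at (445,180), the mug at (398,88) and the bowl at (293,78).

Run:
```python
from h import *
import pickle
T=pickle.load(open("top.pkl","rb"));S=pickle.load(open("scene.pkl","rb"))
cv2.imwrite("pics/crop1.png",cv2.resize(T["image"][140:230,140:270],None,fx=5,fy=5,interpolation=cv2.INTER_CUBIC))
PT=cloud(T);PS=cloud(S)
def circ(m): 
    cs,_=cv2.findContours(m.astype(np.uint8),cv2.RETR_EXTERNAL,cv2.CHAIN_APPROX_NONE)
    k=max(cs,key=cv2.contourArea); return k[:,0,:]
def win(P,lo,hi): return np.all((P>lo)&(P<hi),-1)
for n,C,P in(("top",T,PT),("scene",S,PS)):
    b=C["image"].astype(int)
    # bat: cream colour near height 16mm
    hsv=cv2.cvtColor(C["image"],cv2.COLOR_BGR2HSV)
    w=win(P,[.3,-.15,.008],[.6,.15,.024])
    q=circ(w); p=np.array([plane(C,u,v,.016)[:2] for u,v in q]); (x,y),r=cv2.minEnclosingCircle(p.astype(np.float32))
    print(n,"bat",x,y,r,"z",np.median(P[w][:,2]),p.min(0),p.max(0),"mean",P[w][:,:2].mean(0))
    w=win(P,[.25,-.45,.108],[.6,-.15,.122]); q=P[w]
    (x,y),r=cv2.minEnclosingCircle(q[:,:2].astype(np.float32)); print(n,"guard",x,y,r,"z",np.median(q[:,2]),len(q))
    w=win(P,[.25,-.45,.048],[.6,-.15,.064]); q=P[w]; print(n,"housing",cv2.minAreaRect(q[:,:2].astype(np.float32)),np.median(q[:,2]))
    w=win(P,[x-.033,y-.033,.066],[x+.033,y+.033,.09]); 
    if w.sum(): print(n,"pad z",np.median(P[w][:,2]),w.sum())
    for nm,lo,hi in(("rackside",[.25,.1,.02],[.6,.45,.3]),):
        w=win(P,lo,hi); q=P[w]; print(nm,q.min(0),q.max(0),w.sum())
        white=w&(hsv[...,1]<60); 
        nl,lab,st,ce=cv2.connectedComponentsWithStats(white.astype(np.uint8))
        for i in range(1,nl):
            if st[i,4]>60:
                q=P[lab==i]; print("  blob",st[i],q.mean(0).round(4),q.min(0).round(3),q.max(0).round(3))
        print(" rack rect",cv2.minAreaRect(P[w&(hsv[...,1]>=60)][:,:2].astype(np.float32)))
    w=win(P,[.2,-.6,.02],[.9,.6,.35]); nl,lab,st,ce=cv2.connectedComponentsWithStats(w.astype(np.uint8))
    for i in range(1,nl):
        if st[i,4]>100: q=P[lab==i]; print("   obj",st[i][:4],q.min(0).round(3),q.max(0).round(3))
```

```text
top bat 0.5195260643959045 -0.036681175231933594 0.08492249250411987 z 0.015675036778127538 [ 0.43486072 -0.11884431] [0.60017047 0.04809549] mean [ 0.50428116 -0.04078448]
top guard 0.49471792578697205 -0.3347289264202118 0.051445238292217255 z 0.11358492468819081 255
top housing ((0.49466562271118164, -0.33472710847854614), (0.13159385323524475, 0.15028800070285797), 82.01298522949219) 0.0558659787346838
top pad z 0.07522621766901105 575
rackside [0.25075425 0.16652435 0.02001384] [0.53842016 0.39842942 0.13950734] 4718
  blob [ 164  162   30   52 1107] [0.4594 0.3314 0.0997] [0.398 0.308 0.045] [0.523 0.369 0.14 ]
  blob [212 166  24  48 859] [0.4515 0.2231 0.0927] [0.4   0.198 0.05 ] [0.514 0.252 0.129]
 rack rect ((0.3942394256591797, 0.28213274478912354), (0.2872712016105652, 0.23172499239444733), 0.27910932898521423)
   obj [89 22 46 48] [0.784 0.492 0.02 ] [0.9   0.6   0.064]
   obj [277  31  99  24] [ 0.847 -0.157  0.02 ] [0.9   0.111 0.055]
   obj [271  57  45  44] [0.704 0.004 0.02 ] [0.823 0.121 0.06 ]
   obj [179  61  39  42] [0.701 0.268 0.02 ] [0.776 0.346 0.125]
   ob
[... 1401 characters left out ...]
0.242] [0.249 0.524 0.35 ]
   obj [162 102  47  29] [ 0.2  -0.6   0.02] [ 0.228 -0.458  0.135]
   obj [109 140  58  73] [ 0.401 -0.6    0.069] [ 0.639 -0.491  0.209]
   obj [471 142  76 118] [0.201 0.467 0.02 ] [0.574 0.6   0.228]
   obj [188 166  58  54] [ 0.425 -0.406  0.02 ] [ 0.581 -0.26   0.121]
   obj [374 187  82  50] [0.398 0.168 0.02 ] [0.541 0.399 0.143]
   obj [215 246  39  37] [ 0.699 -0.252  0.02 ] [ 0.781 -0.143  0.095]
   obj [305 267  44  42] [0.704 0.004 0.02 ] [0.824 0.123 0.061]
   obj [402 272  35  42] [0.708 0.271 0.02 ] [0.785 0.349 0.127]
   obj [239 310 100  33] [ 0.852 -0.156  0.02 ] [0.9   0.113 0.056]
   obj [487 327  50  49] [0.789 0.495 0.02 ] [0.9   0.6   0.067]
```

View pics/crop1.png

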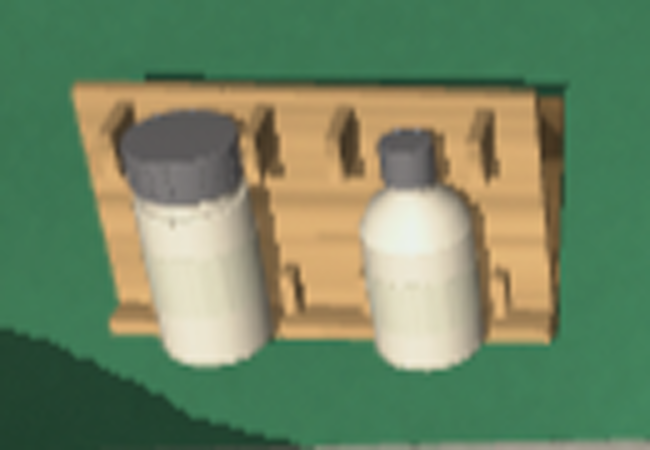

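The crop confirms the choice: the left vessel has the full-width ribbed grey cap with cheeks beside it, and the right one is the slim-capped bottle. Next I fit the jar's axis from the range points.

Run:
```python
from h import *
import pickle
from scipy.optimize import least_squares
Q={}
for n in("top","scene"):
    C=pickle.load(open(n+".pkl","rb"));P=cloud(C);hsv=cv2.cvtColor(C["image"],cv2.COLOR_BGR2HSV)
    b=C["image"].astype(int)
    # rack board plane
    w=np.all((P>[.38,.16,.02])&(P<[.56,.40,.12]),-1)&(hsv[...,1]>=80)&(hsv[...,0]<25); q=P[w]
    from numpy.linalg import lstsq
    keep=np.ones(len(q),bool)
    for _ in range(15):
        a=lstsq(np.c_[q[keep][:,:2],np.ones(keep.sum())],q[keep][:,2],rcond=None)[0]; r=q[:,2]-np.c_[q[:,:2],np.ones(len(q))]@a; keep=np.abs(r)<.006
    print(n,"board slope deg",np.degrees(np.arctan(np.hypot(a[0],a[1]))),"yaw",np.degrees(np.arctan2(a[1],a[0])),keep.sum(),a)
    m=np.all((P>[.38,.29,.03])&(P<[.56,.38,.16]),-1)&(hsv[...,1]<60)
    m=cv2.erode(m.astype(np.uint8),np.ones((3,3)))>0
    Q[n]=P[m]
def res(p,q):
    a=np.array([np.cos(p[2])*np.cos(p[3]),np.sin(p[2])*np.cos(p[3]),np.sin(p[3])]); d=q-np.array([.46,p[0],p[1]])
    return np.linalg.norm(np.cross(d,a),axis=1)-.028
for n,q in list(Q.items())+[("both",np.vstack(list(Q.values())))]:
    s=least_squares(res,[.335,.08,0,.7],args=(q,),loss="soft_l1",f_scale=.002)
    p=s.x;a=np.array([np.cos(p[2])*np.cos(p[3]),np.sin(p[2])*np.cos(p[3]),np.sin(p[3])]); t=(q-[.46,p[0],p[1]])@a
    print(n,len(q),"y,z at x=.46",p[:2],"yaw,el deg",np.degrees(p[2:]),"along",np.percentile(t,[0,1,99,100]),"rms",np.median(np.abs(s.fun)))
o=get_obs();print(R.from_rotvec(o["tool_rot"]).as_matrix().round(3))
```

```text
top board slope deg 39.60066158449764 yaw 0.3281750803973953 1951 [ 0.82727782  0.00473848 -0.34092783]
scene board slope deg 22.034632863192662 yaw 1.7185985057273898 394 [ 0.40454747  0.01213812 -0.14497932]
top 923 y,z at x=.46 [0.33732594 0.07693997] yaw,el deg [ 1.30604164 39.19328298] along [-0.05459789 -0.05173373  0.06299258  0.06376561] rms 0.0012946973186264941
scene 359 y,z at x=.46 [0.33899298 0.08081153] yaw,el deg [-20.07260369  27.9870799 ] along [-0.0414022  -0.03457945  0.06512566  0.06810957] rms 0.0051537036360024165
both 1282 y,z at x=.46 [0.33718253 0.07708046] yaw,el deg [ 0.40774525 38.81223654] along [-0.05484682 -0.05111315  0.06658545  0.06963206] rms 0.0016391368744355563
[[-0.912  0.411 -0.001]
 [ 0.411  0.912 -0.002]
 [ 0.    -0.002 -1.   ]]
```

```bash
cat >> h.py <<'E'
def tool(el,yaw,flip=0):
    "tool z pointing el deg below level along azimuth yaw; y level"
    e,w=np.radians([el,yaw]); z=np.array([np.cos(e)*np.cos(w),np.cos(e)*np.sin(w),-np.sin(e)])
    y=np.array([-np.sin(w),np.cos(w),0]); 
    return np.c_[np.cross(y,z),y,z]
def go(p,Rt):
    o=get_obs(); R0=R.from_rotvec(o["tool_rot"]); d=(np.array(p)-o["tool_pos"])/.25
    r=(R.from_matrix(Rt)*R0.inv()).as_rotvec(); print("shift",d.round(4),"turn",(r/(np.pi/2)).round(4),"deg",np.degrees(np.linalg.norm(r)).round(1))
E
python3 -c "
from h import *
go([.4225,.337,.23],tool(70,0.4)); go([.4225,.337,.166],tool(70,0.4))"
```

```text
shift [ 0.8685 -0.473  -0.0019] turn [-0.0451 -0.2194  0.2717] deg 31.7
shift [ 0.8685 -0.473  -0.2579] turn [-0.0451 -0.2194  0.2717] deg 31.7
```

```bash
python3 -m jog '0.2 -0.12 0 -0.01 -0.05 0.06 -1;0.4 -0.22 0 -0.02 -0.1 0.12 -1;0.6 -0.33 0 -0.03 -0.16 0.2 -1;0.78 -0.43 0 -0.04 -0.21 0.26 -1;0.868 -0.473 -0.1 -0.045 -0.219 0.272 -1;0.868 -0.473 -0.258 -0.045 -0.219 0.272 -1;0.868 -0.473 -0.258 -0.045 -0.219 0.272 -1;0.868 -0.473 -0.258 -0.045 -0.219 0.272 -1' 60
python3 -c "
from h import *
go([.4635,.337,.053],tool(70,0.4)); c=camera('wrist'); cv2.imwrite('pics/w1.png',c['image']);print(get_obs()['tool_pos'])"
```

```text
clock: 0.9
tool_pos: [0.422, 0.3368, 0.1662]
tool_rot: [-0.011, 2.795, 0.002]
force: [-0.0, 0.7, 0.4]
grip_width: 0.997
finger_force: 0.0
shift [ 0.1659  0.0006 -0.4527] turn [ 0.0002 -0.0017 -0.0006] deg 0.2
[0.4227641  0.33823277 0.16781931]
```

View pics/w1.png

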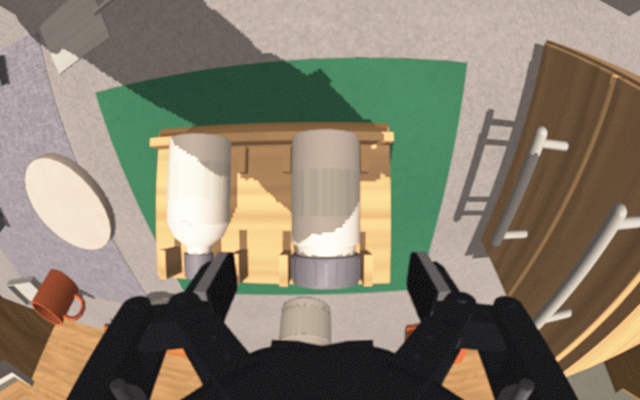

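The wrist view shows the jar centred at column ≈326, between the finger tips at columns 237 and 412, with the bottle off to the left. I go in and close.

```bash
python3 -m jog '0.04 0 -0.11 0 0 0 -1;0.08 0 -0.22 0 0 0 -1;0.12 0 -0.33 0 0 0 -1;0.15 0 -0.41 0 0 0 -1;0.165 0 -0.45 0 0 0 -1;0.165 0 -0.45 0 0 0 -1' 60
python3 -m jog '0 0 0 0 0 0 0.6;0 0 0 0 0 0 0.6;0 0 0 0 0 0 0.6;0 0 0 0 0 0 0.6;0 0 0 0 0 0 0.6;0 0 0 0 0 0 1;0 0 0 0 0 0 1;0 0 0 0 0 0 1' 60
```

```text
clock: 1.55
tool_pos: [0.464, 0.3385, 0.0545]
tool_rot: [-0.012, 2.793, 0.005]
force: [0.0, -0.2, -0.0]
grip_width: 1.001
finger_force: 0.0
clock: 2.35
tool_pos: [0.4644, 0.3389, 0.0566]
tool_rot: [-0.012, 2.791, 0.009]
force: [-2.5, -0.4, 5.6]
grip_width: 0.64
finger_force: 62.4
```

```bash
python3 -m jog '-0.03 0 0.035 0 0 0 1;-0.07 0 0.083 0 0 0 1;-0.13 0 0.155 0 0 0 1;-0.2 0 0.24 0 0 0 1;-0.26 0 0.36 0 0 0 1;-0.26 0 0.5 0 0 0 1;-0.26 0 0.6 0 0 0 1;-0.26 0 0.6 0 0 0 1'
python3 - <<'E'
from h import *
# upright at bat: grasp s=50 -> grasp pt z = .016+.050+clear ; tool el 20
o=get_obs(); R0=R.from_rotvec(o["tool_rot"]).as_matrix()
# turn jar about world y by -(90-40)
for yaw in (0,-4):
  z=tool(20,yaw)[:,2]
  for h in (.12,.0): 
    go(np.array([.518,-.036,.066+h])+.021*z,tool(20,yaw))
c=camera("wrist"); cv2.imwrite("pics/w2.png",c["image"])
E
```

```text
clock: 3.15
tool_pos: [0.3992, 0.3393, 0.2092]
tool_rot: [-0.011, 2.788, 0.014]
force: [1.0, 0.8, -1.6]
grip_width: 0.635
finger_force: 63.9
shift [ 0.5541 -1.5011 -0.1215] turn [-0.0022 -0.5529 -0.0078] deg 49.8
shift [ 0.5541 -1.5011 -0.6015] turn [-0.0022 -0.5529 -0.0078] deg 49.8
shift [ 0.5539 -1.5066 -0.1215] turn [-0.0215 -0.5527 -0.0494] deg 50.0
shift [ 0.5539 -1.5066 -0.6015] turn [-0.0215 -0.5527 -0.0494] deg 50.0
```

View pics/w2.png

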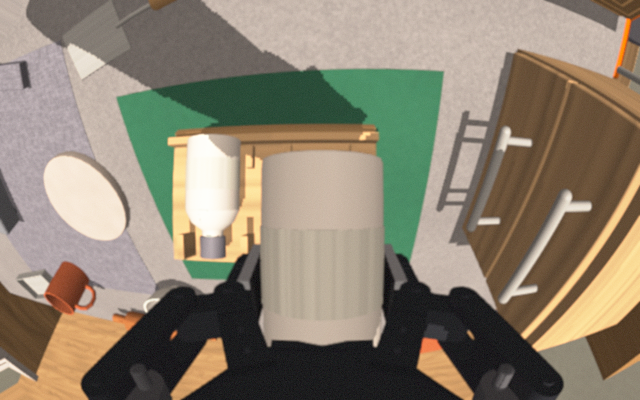

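The jar is held at (323,250) between the fingers, and the bottle is still in its bay. I turn it upright while carrying it towards the bat.

```bash
python3 -m jog '0 -0.12 0.05 -0.002 -0.07 -0.004 1;0 -0.28 0.05 -0.004 -0.15 -0.01 1;0 -0.45 0.05 -0.008 -0.24 -0.016 1;0.05 -0.62 0.05 -0.01 -0.33 -0.025 1;0.1 -0.78 0.05 -0.014 -0.42 -0.035 1;0.15 -0.92 0.05 -0.018 -0.5 -0.043 1;0.2 -0.98 0.05 -0.0215 -0.552 -0.0494 1;0.2 -0.98 0.05 -0.0215 -0.552 -0.0494 1'
python3 - <<'E'
from h import *
z=tool(20,-4)[:,2]; go(np.array([.518,-.036,.126])+.021*z,tool(20,-4))
E
```

```text
clock: 4.0
tool_pos: [0.4701, 0.1184, 0.2564]
tool_rot: [0.097, 1.97, -0.078]
force: [0.7, -0.8, -3.5]
grip_width: 0.634
finger_force: 64.9
shift [ 0.2703 -0.6229 -0.5503] turn [ 0.0034 -0.0331  0.0224] deg 3.6
```

```bash
python3 -m jog '0 0 0 0 0 0 1;0 0 0 0 0 0 1'
python3 - <<'E'
from h import *
z=tool(20,-4)[:,2]; go(np.array([.518,-.036,.126])+.021*z,tool(20,-4)); o=get_obs(); print(o["qpos"].round(2))
E
```

```text
clock: 4.2
tool_pos: [0.4675, 0.1188, 0.2527]
tool_rot: [0.089, 1.979, -0.081]
force: [-0.2, 0.2, -2.9]
grip_width: 0.639
finger_force: 65.0
shift [ 0.2806 -0.6248 -0.5354] turn [ 0.0071 -0.0391  0.0198] deg 4.0
[ 0.66 -0.2  -1.09 -0.34 -0.69  0.35]
```

```bash
python3 -m jog '0.1 -0.15 -0.05 0.001 -0.01 0.005 1;0.15 -0.3 -0.15 0.003 -0.02 0.01 1;0.22 -0.45 -0.3 0.005 -0.03 0.015 1;0.28 -0.6 -0.42 0.007 -0.039 0.02 1;0.28 -0.625 -0.535 0.007 -0.039 0.02 1;0.28 -0.625 -0.535 0.007 -0.039 0.02 1;0.28 -0.625 -0.535 0.007 -0.039 0.02 1;0.28 -0.625 -0.535 0.007 -0.039 0.02 1'
python3 - <<'E'
from h import *
z=tool(20,-4)[:,2]; go(np.array([.518,-.036,.126])+.021*z,tool(20,-4)); o=get_obs(); print(o["qpos"].round(2))
E
```

```text
clock: 5.0
tool_pos: [0.6117, -0.0399, 0.1349]
tool_rot: [0.072, 1.952, -0.045]
force: [-0.4, -0.4, -2.0]
grip_width: 0.639
finger_force: 65.0
shift [-0.2959  0.0099 -0.0642] turn [-0.0031 -0.0208  0.0014] deg 1.9
[-0.06  0.48 -1.09 -1.19 -0.01  0.01]
```

Run:
```python
from h import *
for psi in (-25,-50):
  T=tool(20,psi); go(np.array([.545,-.036,.136])+.021*T[:,2],T)
```

```text
shift [-0.1951 -0.018  -0.0242] turn [-0.0069 -0.02   -0.2319] deg 21.0
shift [-0.2159 -0.0451 -0.0242] turn [-0.0113 -0.0184 -0.5097] deg 45.9
```

```bash
python3 -m jog '0 -0.01 -0.02 0 0 -0.08 1;0 -0.01 -0.02 0 0 -0.16 1;-0.03 -0.02 -0.02 -0.003 -0.01 -0.24 1;-0.08 -0.02 -0.02 -0.005 -0.015 -0.33 1;-0.14 -0.03 -0.024 -0.01 -0.018 -0.42 1;-0.2159 -0.045 -0.024 -0.0113 -0.0184 -0.51 1;-0.2159 -0.045 -0.024 -0.0113 -0.0184 -0.51 1;-0.2159 -0.045 -0.024 -0.0113 -0.0184 -0.51 1'
python3 - <<'E'
from h import *
T=tool(20,-50); go(np.array([.545,-.036,.136])+.021*T[:,2],T); o=get_obs(); print(o["qpos"].round(3))
for n in ("scene",):
    c=camera(n); cv2.imwrite("pics/s3.png",cv2.resize(c["image"][130:300,170:430],None,fx=3,fy=3))
E
```

```text
clock: 5.8
tool_pos: [0.5588, -0.0487, 0.1328]
tool_rot: [0.822, 1.777, -0.583]
force: [0.3, 0.1, -2.1]
grip_width: 0.638
finger_force: 65.1
shift [-0.0046 -0.0098 -0.0159] turn [ 0.0044  0.001  -0.0028] deg 0.5
[ 0.426  0.455 -0.79  -0.327 -1.134  0.868]
```

View pics/s3.png

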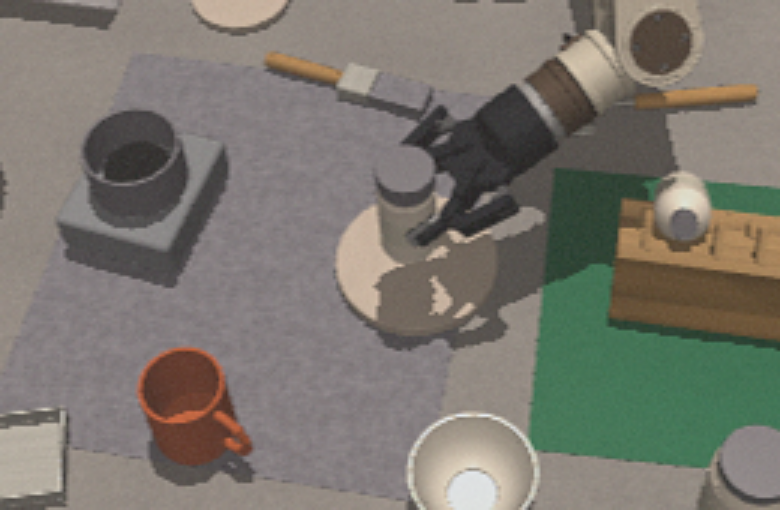

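The scene crop shows the jar held roughly upright over the bat, with its cap at crop (405,170). I measure its tilt and height by fitting the points before lowering.

```bash
cat > jar.py <<'E'
from h import *
from scipy.optimize import least_squares
def jarfit(x0,y0,zlo,zhi,show=True):
    Q=[]
    for n in("top","scene"):
        C=camera(n);P=cloud(C); b=C["image"].astype(int); v=b.max(-1); sat=b.max(-1)-b.min(-1)
        m=(np.hypot(P[...,0]-x0,P[...,1]-y0)<.05)&(P[...,2]>zlo)&(P[...,2]<zhi)&(v>75)&(sat<60)
        m=cv2.erode(m.astype(np.uint8),np.ones((2,2)))>0; q=P[m]; Q.append(q)
        zt=np.percentile(q[:,2],97) if len(q) else 0
        cap=q[q[:,2]>zt-.004]; print(n,len(q),"ztop",zt.round(4),"cap bbox c",((cap.min(0)+cap.max(0))/2).round(4)[:2],"n",len(cap),"size",(cap.max(0)-cap.min(0)).round(3)[:2])
    q=np.vstack(Q); zt=np.percentile(q[:,2],98); side=q[q[:,2]<zt-.006]
    def res(p,q):
        a=np.array([p[2],p[3],1]);a/=np.linalg.norm(a); return np.linalg.norm(np.cross(q-[p[0],p[1],.1],a),axis=1)-.028
    s=least_squares(res,[x0,y0,0,0],args=(side,),loss="soft_l1",f_scale=.002); print("axis at z=.1",s.x[:2].round(4),"tilt xy deg",np.degrees(s.x[2:]).round(2),"n",len(side),"med",np.median(abs(s.fun)).round(4))
E
python3 -c "
from jar import *
jarfit(.545,-.036,.03,.25)"
```

```text
top 589 ztop 0.2079 cap bbox c [ 0.5441 -0.0365] n 321 size [0.05  0.052]
scene 516 ztop 0.2085 cap bbox c [ 0.5471 -0.0348] n 170 size [0.049 0.051]
axis at z=.1 [ 0.5453 -0.0376] tilt xy deg [-0.16  0.55] n 487 med 0.0009
```

```bash
python3 -m jog '-0.03 0 -0.1 0 0 0 1;-0.06 0 -0.2 0 0 0 1;-0.06 0 -0.25 0 0 0 1;-0.06 0 -0.264 0 0 0 1;-0.06 0 -0.272 0 0 0 1;-0.06 0 -0.276 0 0 0 1;-0.06 0 -0.276 0 0 0 1;-0.06 0 -0.276 0 0 0 1'
python3 -c "
from jar import *
jarfit(.53,-.037,.03,.25);print(get_obs()['force'])"
```

```text
clock: 6.75
tool_pos: [0.5444, -0.0505, 0.0649]
tool_rot: [0.827, 1.772, -0.583]
force: [-0.2, -0.2, -2.1]
grip_width: 0.641
finger_force: 65.1
top 494 ztop 0.1403 cap bbox c [ 0.5292 -0.0396] n 266 size [0.049 0.051]
scene 421 ztop 0.1416 cap bbox c [ 0.534  -0.0359] n 110 size [0.048 0.05 ]
axis at z=.1 [ 0.5307 -0.0381] tilt xy deg [-0.4  -0.86] n 426 med 0.0013
[ 0.27390365 -0.246375   -1.86001388]
```

```bash
python3 -m jog '0 0 -0.006 0 0 0 1;0 0 -0.01 0 0 0 1;0 0 -0.01 0 0 0 1;0 0 -0.01 0 0 0 1'; python3 -m jog '0 0 -0.004 0 0 0 1;0 0 -0.004 0 0 0 1;0 0 -0.004 0 0 0 1'; python3 -m jog '0 0 -0.004 0 0 0 1;0 0 -0.004 0 0 0 1;0 0 -0.004 0 0 0 1'
```

```text
clock: 7.25
tool_pos: [0.5445, -0.0507, 0.0635]
tool_rot: [0.828, 1.768, -0.584]
force: [-0.8, 0.2, 5.3]
grip_width: 0.638
finger_force: 65.3
clock: 7.55
tool_pos: [0.5446, -0.0508, 0.0635]
tool_rot: [0.828, 1.766, -0.585]
force: [-2.1, 2.5, 9.9]
grip_width: 0.639
finger_force: 65.7
clock: 7.85
tool_pos: [0.5447, -0.051, 0.0635]
tool_rot: [0.828, 1.763, -0.585]
force: [-4.1, 1.3, 14.1]
grip_width: 0.639
finger_force: 66.0
```

```bash
python3 -m jog '0 0 0.009 0 0 0 1;0 0 0.009 0 0 0 -0.1;0 0 0.009 0 0 0 -0.4;0 0 0.009 0 0 0 -1;0 0 0.009 0 0 0 -1;0 0 0.009 0 0 0 -1;0 0 0.009 0 0 0 -1;0 0 0.009 0 0 0 -1;0 0 0.009 0 0 0 -1' 20
python3 -c "
from jar import *
jarfit(.53,-.037,.03,.25);o=get_obs(); print(o['qpos'].round(2)); z=R.from_rotvec(o['tool_rot']).as_matrix()[:,2]; print(-z*.1/.25)"
```

```text
clock: 8.75
tool_pos: [0.544, -0.0506, 0.0619]
tool_rot: [0.826, 1.773, -0.584]
force: [-0.6, -0.2, -0.4]
grip_width: 0.997
finger_force: 0.0
top 488 ztop 0.1388 cap bbox c [ 0.5294 -0.0397] n 252 size [0.049 0.051]
scene 464 ztop 0.14 cap bbox c [ 0.5339 -0.0351] n 115 size [0.051 0.046]
axis at z=.1 [ 0.531  -0.0378] tilt xy deg [-0.44 -0.05] n 477 med 0.001
[ 0.44  0.65 -0.84 -0.54 -1.14  0.9 ]
[-0.24233756  0.28873777  0.13380212]
```

```bash
python3 -m jog '-0.04 0.048 0.022 0 0 0 -1;-0.1 0.12 0.056 0 0 0 -1;-0.17 0.202 0.094 0 0 0 -1;-0.24 0.289 0.134 0 0 0 -1;-0.24 0.289 0.25 0 0 0 -1;-0.24 0.289 0.4 0 0 0 -1;-0.24 0.289 0.5 0 0 0 -1;-0.24 0.289 0.6 0 0 0 -1;-0.24 0.289 0.7 0 0 0 -1' 20
python3 -c "
from jar import *
jarfit(.53,-.037,.03,.25);o=get_obs(); print(o['qpos'].round(2))
for w in(-50,-20,0,20): go([.531,-.038,.22],tool(90,w))"
```

```text
clock: 9.75
tool_pos: [0.4838, 0.0216, 0.2381]
tool_rot: [0.826, 1.773, -0.583]
force: [0.6, 1.1, 0.2]
grip_width: 1.002
finger_force: 0.0
top 479 ztop 0.139 cap bbox c [ 0.5293 -0.0396] n 226 size [0.05  0.051]
scene 455 ztop 0.1397 cap bbox c [ 0.5354 -0.0355] n 115 size [0.053 0.051]
axis at z=.1 [ 0.5312 -0.0377] tilt xy deg [0.02 0.33] n 459 med 0.001
[ 0.68  0.21 -0.6   0.68 -1.23  1.5 ]
shift [ 0.1837 -0.2417 -0.0805] turn [0.5978 0.5065 0.0024] deg 70.5
shift [ 0.1837 -0.2417 -0.0805] turn [0.451  0.6507 0.2922] deg 75.9
shift [ 0.1837 -0.2417 -0.0805] turn [0.3373 0.7324 0.4843] deg 84.7
shift [ 0.1837 -0.2417 -0.0805] turn [0.2107 0.8017 0.6747] deg 96.2
```

```bash
python3 -m jog '0 0 0 0.07 0.06 0 -1;0 0 0 0.14 0.12 0 -1;0 0 0 0.21 0.18 0 -1;0.04 -0.05 0 0.28 0.24 0 -1;0.08 -0.1 0 0.35 0.3 0 -1;0.12 -0.15 0 0.42 0.36 0.001 -1;0.16 -0.2 0 0.49 0.41 0.002 -1;0.184 -0.242 0 0.56 0.47 0.002 -1;0.184 -0.242 0 0.598 0.5065 0.0024 -1;0.184 -0.242 0 0.598 0.5065 0.0024 -1'
python3 -c "
from jar import *
o=get_obs(); print(o['qpos'].round(2)); go([.531,-.038,.119],tool(90,-50))
c=camera('wrist'); cv2.imwrite('pics/w4.png',c['image'])"
```

```text
clock: 10.85
tool_pos: [0.5311, -0.0413, 0.2348]
tool_rot: [-1.323, -2.844, 0.004]
force: [-0.6, 0.3, -0.6]
grip_width: 1.001
finger_force: 0.0
[-0.08  0.31  0.11  1.37 -0.    0.79]
shift [-3.00e-04  1.33e-02 -4.63e-01] turn [ 0.0001 -0.0037 -0.0011] deg 0.3
```

View pics/w4.png

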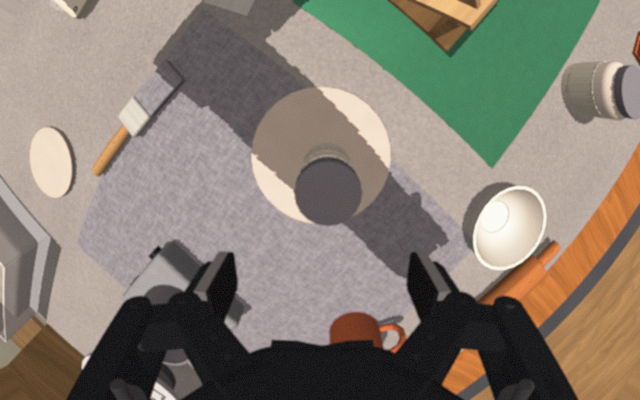

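The wrist view shows the cap at (328,190) in line with the finger midline (column ≈324), with the jar standing on the bat. I lower onto the cap and grip.

```bash
python3 -m jog '0 0.013 -0.12 0 0 0 -1;0 0.013 -0.26 0 0 0 -1;0 0.013 -0.38 0 0 0 -1;0 0.013 -0.47 0 0 0 -1;0 0.013 -0.515 0 0 0 -1;0 0.013 -0.527 0 0 0 -1;0 0.013 -0.527 0 0 0 -1' 20
python3 -m jog '0 0 0 0 0 0 0.6;0 0 0 0 0 0 0.6;0 0 0 0 0 0 0.6;0 0 0 0 0 0 1;0 0 0 0 0 0 1;0 0 0 0 0 0 1' 30
python3 -m jog '0 0 0 0 0 0 1;0 0 0 0 0 0 1;0 0 0 0 0 0 1;0 0 0 0 0 0 1' 90
```

```text
clock: 11.6
tool_pos: [0.53, -0.035, 0.1056]
tool_rot: [-1.316, -2.851, 0.002]
force: [0.0, 0.1, 0.1]
grip_width: 1.001
finger_force: 0.0
clock: 12.2
tool_pos: [0.5313, -0.0356, 0.1068]
tool_rot: [1.318, 2.851, -0.0]
force: [0.4, 0.4, 6.8]
grip_width: 0.643
finger_force: 31.9
clock: 12.6
tool_pos: [0.5316, -0.0356, 0.1072]
tool_rot: [1.318, 2.85, 0.0]
force: [0.6, 1.1, 7.5]
grip_width: 0.629
finger_force: 93.7
```

```bash
python3 -m jog '0 0 0.04 0 0 0 1;0 0 0.1 0 0 0 1;0 0 0.22 0 0 0 1;0 0 0.36 0 0 0 1;0 0 0.48 0 0 0 1;0 0 0.54 0 0 0 1;0 0 0.54 0 0 0 1' 90
python3 -c "
from jar import *
jarfit(.531,-.038,.1,.215);o=get_obs(); go([.495,-.332,o['tool_pos'][2]],tool(90,-50))"
```

```text
clock: 13.3
tool_pos: [0.5312, -0.0358, 0.2429]
tool_rot: [1.318, 2.849, 0.0]
force: [0.1, 0.4, -2.5]
grip_width: 0.629
finger_force: 95.0Traceback (most recent call last):
  File "<string>", line 3, in <module>
    jarfit(.531,-.038,.1,.215);o=get_obs(); go([.495,-.332,o['tool_pos'][2]],tool(90,-50))
    ~~~~~~^^^^^^^^^^^^^^^^^^^^
  File "jar.py", line 10, in jarfit
    cap=q[q[:,2]>zt-.004]; print(n,len(q),"ztop",zt.round(4),"cap bbox c",((cap.min(0)+cap.max(0))/2).round(4)[:2],"n",len(cap),"size",(cap.max(0)-cap.min(0)).round(3)[:2])
                                                 ^^^^^^^^
AttributeError: 'int' object has no attribute 'round'
```

```bash
sed -i 's/^        zt=.*/        if len(q)<20: print(n,len(q)); continue\n        zt=np.percentile(q[:,2],97)/' jar.py
python3 -m jog '0 -0.1 0.02 0 0 0 1;0 -0.27 0.02 0 0 0 1;-0.05 -0.45 0.02 0 0 0 1;-0.05 -0.63 0.02 0 0 0 1;-0.1 -0.8 0.02 0 0 0 1;-0.14 -0.92 0.02 0 0 0 1;-0.145 -0.99 0.02 0 0 0 1;-0.145 -0.99 0.02 0 0 0 1' 90
python3 -c "
from jar import *
o=get_obs(); p=o['tool_pos']; jarfit(p[0],p[1],.125,.23); go([.495,-.332,p[2]],tool(90,-50))"
```

```text
clock: 14.15
tool_pos: [0.4926, -0.2849, 0.2432]
tool_rot: [-1.322, -2.844, 0.002]
force: [-0.1, 0.1, -1.3]
grip_width: 0.631
finger_force: 95.3
top 177 ztop 0.2245 cap bbox c [ 0.4869 -0.2671] n 15 size [0.039 0.015]
scene 285 ztop 0.2227 cap bbox c [ 0.5079 -0.2788] n 26 size [0.031 0.043]
axis at z=.1 [ 0.4921 -0.2866] tilt xy deg [ 0.68 -0.08] n 411 med 0.0009
shift [ 0.0062 -0.1981 -0.0029] turn [-0.0011 -0.0028 -0.0039] deg 0.4
```

```bash
python3 -m jog '0.006 -0.08 0 0 0 0 1;0.012 -0.18 0 0 0 0 1;0.012 -0.194 0 0 0 0 1;0.012 -0.194 0 0 0 0 1;0.012 -0.194 -0.06 0 0 0 1;0.012 -0.194 -0.13 0 0 0 1;0.012 -0.194 -0.2 0 0 0 1;0.012 -0.194 -0.25 0 0 0 1;0.012 -0.194 -0.28 0 0 0 1;0.012 -0.194 -0.28 0 0 0 1' 90
python3 -c "
from jar import *
o=get_obs(); p=o['tool_pos']; jarfit(p[0],p[1],.12,.16); print(p)
c=camera('scene'); cv2.imwrite('pics/s5.png',cv2.resize(c['image'][120:240,140:320],None,fx=4,fy=4))"
```

```text
clock: 15.25
tool_pos: [0.4964, -0.3305, 0.1742]
tool_rot: [-1.315, -2.848, 0.001]
force: [-0.1, 0.0, -2.4]
grip_width: 0.629
finger_force: 95.3
top 83 ztop 0.1571 cap bbox c [ 0.4977 -0.3071] n 7 size [0.024 0.004]
scene 120 ztop 0.154 cap bbox c [ 0.5158 -0.3263] n 13 size [0.02  0.041]
axis at z=.1 [ 0.4962 -0.3329] tilt xy deg [ 0.39 -0.15] n 172 med 0.0008
[ 0.49641433 -0.33046323  0.1741725 ]
```

View pics/s5.png

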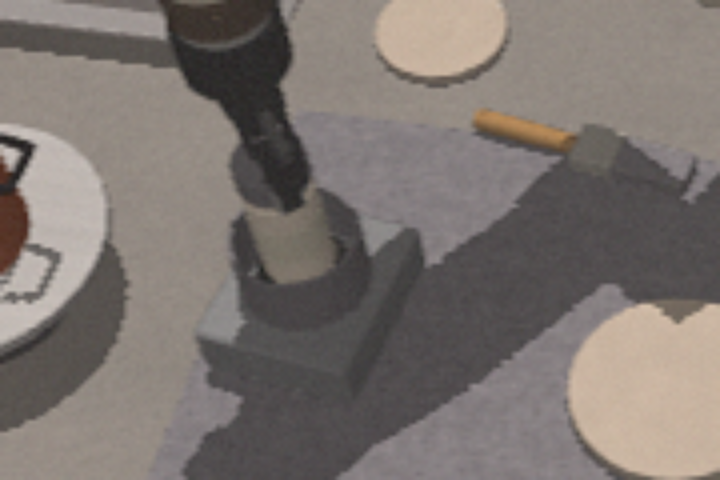

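The scene crop shows the jar upright and centred inside the guard (≈300,235). I press in small steps.

```bash
python3 -m jog '0 0 -0.016 0 0 0 1;0 0 -0.028 0 0 0 1;0 0 -0.036 0 0 0 1;0 0 -0.036 0 0 0 1' 90
python3 -m jog '0 0 -0.008 0 0 0 1;0 0 -0.016 0 0 0 1;0 0 -0.016 0 0 0 1;0 0 -0.016 0 0 0 1' 90
```

```text
clock: 15.8
tool_pos: [0.4968, -0.3317, 0.1664]
tool_rot: [-1.318, -2.85, 0.002]
force: [0.6, 0.4, -2.1]
grip_width: 0.629
finger_force: 95.5
clock: 16.2
tool_pos: [0.4971, -0.332, 0.1642]
tool_rot: [1.319, 2.851, -0.003]
force: [-1.2, 0.4, 6.0]
grip_width: 0.632
finger_force: 95.8
```

```bash
python3 -m jog '0 0 -0.008 0 0 0 1;0 0 -0.016 0 0 0 1;0 0 -0.02 0 0 0 1;0 0 -0.02 0 0 0 1' 90
python3 -m jog '0 0 -0.008 0 0 0 1;0 0 -0.016 0 0 0 1;0 0 -0.016 0 0 0 1' 90
```

```text
clock: 16.6
tool_pos: [0.4972, -0.3321, 0.16]
tool_rot: [1.318, 2.85, -0.004]
force: [-2.9, 1.7, 11.6]
grip_width: 0.63
finger_force: 96.4
clock: 16.9
tool_pos: [0.4973, -0.3322, 0.1567]
tool_rot: [1.318, 2.85, -0.004]
force: [-4.0, 2.3, 14.8]
grip_width: 0.63
finger_force: 96.8
```

```bash
python3 -m jog '0 0 -0.006 0 0 0 1;0 0 -0.006 0 0 0 1' 90
python3 -m jog '0 0 -0.006 0 0 0 1;0 0 -0.006 0 0 0 1' 90
```

```text
clock: 17.1
tool_pos: [0.4975, -0.3323, 0.1561]
tool_rot: [1.318, 2.849, -0.004]
force: [-4.2, 2.8, 17.0]
grip_width: 0.632
finger_force: 97.8
clock: 17.3
tool_pos: [0.4976, -0.3325, 0.156]
tool_rot: [1.317, 2.847, -0.005]
force: [-5.8, 4.3, 22.1]
grip_width: 0.627
finger_force: 98.2
```

```bash
python3 -m jog '0 0 -0.004 0 0 0 1;0 0 -0.004 0 0 0 1;0 0 -0.004 0 0 0 1;0 0 -0.004 0 0 0 1;0 0 -0.004 0 0 0 1;0 0 -0.004 0 0 0 1;0 0 -0.004 0 0 0 1;0 0 -0.004 0 0 0 1;0 0 -0.004 0 0 0 1;0 0 -0.004 0 0 0 1' 90
python3 -m jog '0 0 0 0 0 0 1;0 0 0 0 0 0 1;0 0 0 0 0 0 1;0 0 0 0 0 0 1;0 0 0 0 0 0 1' 90
python3 -c "
from jar import *
o=get_obs(); p=o['tool_pos']; jarfit(p[0],p[1],.12,.145)"
```

```text
clock: 18.3
tool_pos: [0.4977, -0.3327, 0.156]
tool_rot: [1.317, 2.846, -0.006]
force: [-6.8, 4.5, 25.8]
grip_width: 0.633
finger_force: 98.5
clock: 18.8
tool_pos: [0.4978, -0.3327, 0.156]
tool_rot: [1.317, 2.846, -0.006]
force: [-6.7, 5.3, 26.1]
grip_width: 0.629
finger_force: 98.5
top 45 ztop 0.142 cap bbox c [ 0.4907 -0.3135] n 12 size [0.034 0.012]
scene 65 ztop 0.1386 cap bbox c [ 0.5123 -0.326 ] n 15 size [0.025 0.04 ]
axis at z=.1 [ 0.4962 -0.3361] tilt xy deg [1.75 1.78] n 83 med 0.0007
```

The travel stalls at z = 0.156 with the force rising past 25 N. That is the hard stop, held for over 1.5 s. Now I carry it back.

```bash
python3 -m jog '0 0 0.02 0 0 0 1;0 0 0.06 0 0 0 1;0 0 0.14 0 0 0 1;0 0 0.24 0 0 0 1;0 0 0.34 0 0 0 1;0 0 0.38 0 0 0 1;0 0 0.38 0 0 0 1' 90
python3 -m jog '0 0.1 0 0 0 0 1;0 0.27 0 0 0 0 1;0.03 0.45 0 0 0 0 1;0.06 0.63 0 0 0 0 1;0.09 0.8 0 0 0 0 1;0.11 0.92 0 0 0 0 1;0.11 1 0 0 0 0 1;0.11 1 0 0 0 0 1' 90
python3 -c "
from jar import *
o=get_obs(); p=o['tool_pos']; jarfit(p[0],p[1],.1,.23); go([.522,-.034,p[2]],tool(90,-50))"
```

```text
clock: 19.6
tool_pos: [0.4976, -0.3322, 0.2457]
tool_rot: [1.318, 2.85, -0.003]
force: [0.1, -0.1, -2.5]
grip_width: 0.628
finger_force: 95.3
clock: 20.4
tool_pos: [0.5234, -0.0787, 0.2423]
tool_rot: [-1.31, -2.849, 0.003]
force: [0.2, 1.1, -2.6]
grip_width: 0.631
finger_force: 95.3
top 0
scene 271 ztop 0.2229 cap bbox c [ 0.5458 -0.0807] n 14 size [0.017 0.043]
axis at z=.1 [ 0.5216 -0.0823] tilt xy deg [ 1.01 -0.18] n 250 med 0.0009
shift [-0.0065  0.1891 -0.002 ] turn [ 0.0004 -0.0032 -0.0047] deg 0.5
```

```bash
python3 -m jog '0 0.1 0 0 0 0 1;0 0.17 0 0 0 0 1;0 0.17 -0.06 0 0 0 1;0 0.17 -0.2 0 0 0 1;0 0.17 -0.34 0 0 0 1;0 0.17 -0.45 0 0 0 1;0 0.17 -0.5 0 0 0 1;0 0.17 -0.52 0 0 0 1;0 0.17 -0.52 0 0 0 1' 90
python3 -m jog '0 0 -0.006 0 0 0 1;0 0 -0.012 0 0 0 1;0 0 -0.012 0 0 0 1' 90
```

```text
clock: 21.4
tool_pos: [0.5245, -0.0397, 0.1142]
tool_rot: [-1.319, -2.849, 0.002]
force: [0.3, -0.3, -2.2]
grip_width: 0.63
finger_force: 95.3
clock: 21.7
tool_pos: [0.5249, -0.0391, 0.1121]
tool_rot: [-1.318, -2.851, 0.001]
force: [0.1, -1.2, -2.4]
grip_width: 0.631
finger_force: 95.3
```

```bash
python3 -m jog '0 0 -0.006 0 0 0 1;0 0 -0.012 0 0 0 1;0 0 -0.012 0 0 0 1;0 0 -0.012 0 0 0 1' 90
python3 -m jog '0 0 -0.004 0 0 0 1;0 0 -0.006 0 0 0 1;0 0 -0.006 0 0 0 1' 90
```

```text
clock: 22.1
tool_pos: [0.5242, -0.0391, 0.1082]
tool_rot: [-1.318, -2.849, 0.002]
force: [-0.2, 0.3, -2.4]
grip_width: 0.629
finger_force: 95.3
clock: 22.4
tool_pos: [0.5245, -0.0391, 0.1072]
tool_rot: [-1.318, -2.85, 0.002]
force: [-1.8, 0.3, 1.4]
grip_width: 0.628
finger_force: 95.7
```

```bash
python3 -m jog '0 0 -0.002 0 0 0 1;0 0 -0.002 0 0 0 1;0 0 -0.002 0 0 0 1' 20
python3 -m jog '0 0 0 0 0 0 0;0 0 0 0 0 0 -0.2;0 0 0 0 0 0 -0.4;0 0 0 0 0 0 -1;0 0 0 0 0 0 -1;0 0 0 0 0 0 -1;0 0 0 0 0 0 -1' 20
python3 -m jog '0 0 0.04 0 0 0 -1;0 0 0.12 0 0 0 -1;0 0 0.25 0 0 0 -1;0 0 0.4 0 0 0 -1;0 0 0.6 0 0 0 -1;0 0 0.6 0 0 0 -1;0 0.3 0.6 0 0 0 -1;0 0.6 0.6 0 0 0 -1;0 0.6 0.6 0 0 0 -1' 20
python3 -c "
from jar import *
jarfit(.524,-.042,.03,.2)
c=camera('scene'); cv2.imwrite('pics/s6.png',c['image'])"
```

```text
clock: 22.7
tool_pos: [0.5245, -0.0392, 0.1072]
tool_rot: [-1.318, -2.85, 0.002]
force: [-1.4, -0.1, 5.5]
grip_width: 0.634
finger_force: 96.4
clock: 23.4
tool_pos: [0.5243, -0.0391, 0.1061]
tool_rot: [-1.318, -2.849, 0.002]
force: [0.0, 0.0, 0.6]
grip_width: 0.999
finger_force: 0.0
clock: 24.3
tool_pos: [0.5243, 0.112, 0.257]
tool_rot: [-1.321, -2.849, 0.001]
force: [1.5, -0.2, 0.2]
grip_width: 0.995
finger_force: 0.0
top 461 ztop 0.1386 cap bbox c [ 0.5232 -0.0422] n 245 size [0.052 0.051]
scene 461 ztop 0.14 cap bbox c [ 0.5293 -0.0399] n 121 size [0.054 0.049]
axis at z=.1 [ 0.5245 -0.0416] tilt xy deg [-0.31  0.1 ] n 443 med 0.0009
```

View pics/s6.png

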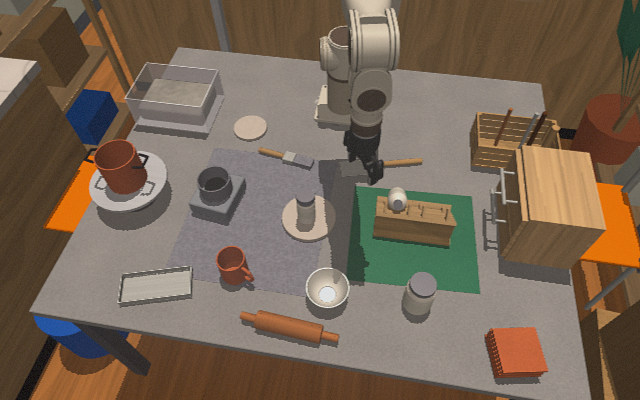

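The jar stands upright on the bat at (307,210), clear of the fingers. The bottle (397,198), mug (233,265) and bowl (327,290) are where they started. I hand it in.

```bash
python3 -c "
from rig import sign_off; print(sign_off())"
```

```text
the job is handed in; nothing more can be done
None
```

The job is handed in, but `sign_off()` gave no verdict; by my measurements the jar was stood on the bat, pressed onto the mixer pad to its hard stop at about 28 N for over 1.5 s, and now stands upright on the bat about 9 mm off centre, with the bottle, mug and bowl unmoved in the final picture.

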